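# Wedge the part tight in the inspection fixture

## Robot

A 6-joint arm with a two-finger parallel gripper is mounted at the origin on the work surface. World frame = base frame: x ahead of the robot, y to its left, z up, the work surface at z = 0. Lengths are in m, angles in rad, forces in N, time in s.
With the tool pointing down it reaches from about 0.35 to 0.8 m from the base axis. Payload 7.3 kg.
Tool frame: the origin (TCP) lies on the front face of the gripper's body, between the roots of the fingers; the fingertips stand 73 mm ahead of it and the grasp point (between the pads) lies 54 mm ahead of it (env.grip_point_offset is the z of the grasp point in the tool frame, in m); z points along the fingers, y is the direction in which the jaws open and shut (so a half turn about z gives the same grasp; the last joint's range is limited). The gripper opens to 85 mm and grips with 20 to 120 N. Pads are 22 mm wide; open, the fingers measure 114 mm over their backs; the gripper's body (76 mm by 85 mm) begins 54 mm behind the grasp point. The pads swing forward as they close: fully open they stand 13 mm farther back than shut.
Start: joints at [1.115, 0.342, 1.524, -0, 1.275, -0.146], TCP at [0.16, 0.5, 0.304] pointing down, gripper open.
Joint ranges: [-2.53, 2.53], [-0.77, 2.02], [0.04, 2.7], [-1, 4.14], [0.28, 2.66], [-3.11, 3.11]. Speed limits (rad/s): [2.57, 2.57, 3.14, 3.14, 3.14, 3.14].

## Interface

Orientations are given as a unit quaternion [x, y, z, w].
In Python, from station import env, viewer, order gives the robot as it stands. The module is installed in compiled form; this text tells all that it offers.
- The arm moves only by the tool arm_command, never from a script. Its argument "motion" is a list of rows, each a list of 7 numbers: the shift along the tool's x, y, z in mm, then the turn, a rotation vector about the tool's x, y, z in rad, then the opening in per cent of the stroke, from 0 (shut) to 100 (fully open). In form: [[dx, dy, dz, ax, ay, az, grip], ...]. A call has 1 to 20 rows; each row is the pose to reach, as a shift and turn from the pose commanded when the call began, along the tool's axes at that moment; what a row does not reach only later rows make up. A row lasts 1/12 s, in which the tool goes at most 41.7 mm and 7.16 degrees, less where a joint would pass 70% of its speed; a pose out of reach is approached as far as the arm can. A call with a gripper value outside its range is refused whole. The fingers move at their own pace and stop on an object; "force" is the grip in N (left out, the last holds). Time passes only in rows, so rows that repeat a pose let the fingers close. It gives the time, the measured TCP pose, the force and the opening at its end, in the units of the state.
- env.read_state(): the state, without advancing time (a new reading comes with each control period).
- viewer.capture(name): name is "scene" or "top"; returns the picture (384x512x3 uint8, red, green, blue); there is no depth.
- viewer.get_calibration(name): a dict with "camera_matrix" (3x3 intrinsics, pixels), "rvec" (rotation vector, rad) and "tvec" (3), from world to camera coordinates, as OpenCV has them. Camera axes: x right, y down, z forward; pixel columns grow to the right and rows downward; lengths in m; the calibration is good to about 2 mm. A picture is of the moment at which its call begins. get_calibration takes no time and is no camera call.
- order.sign_off(): hands the job in, once; it reports no verdict.
Trained networks look in the newest picture that a camera, given by its name, has taken for a name from the list of things; names that differ only in an ending like _2 or _b are one class to them, and where a whole thing is asked for, a point or a joint stands for the part that bears it (a point fixed in the world has none). Each returns a list of dicts, best first, with "score" (0 to 1); they miss things now and then, are a little off and sometimes report something else, mostly with a low value. They report only what shows in the picture. A call takes as long as a camera call. They do not tell look-alikes from the thing itself.
- viewer.search_frame(camera, target): "point" ([column, row] as shares, 0 to 1, of the picture: columns of its width, rows of its height, amid what is visible of it).
- viewer.cut_out(camera, target): "region" (384x512 bool, what is visible of it) and "point" ([column, row] as shares, 0 to 1, of the picture: columns of its width, rows of its height, amid what is visible of it).
- viewer.place_of(camera, target): "point" ([column, row] as shares, 0 to 1, of the picture: columns of its width, rows of its height: a listed point, or the origin of a listed thing).
The state is a dict: "clock": time; "joint_positions": joint angles; "qd": joint speeds; "effort": joint torques, N m; "eef_pos": TCP position; "tool_rot": TCP orientation; "ft_force": force on the tool from outside, world axes, zero at the start; "ft_torque": the same for the moment, N m; "finger_gap": opening from 0.0 (shut) to 1.0 (fully open).
Only numpy, scipy, OpenCV 4.12 (cv2) and the standard library are available. Lean on these libraries where they do the work, as an engineer would, in place of code of your own. Each camera call takes 0.05 s, during which the arm holds its last target. There are 200 camera calls.

## Task

Clamp the aluminium part in the blue inspection fixture: take the red-headed black wedge from its wooden rest, stand it upright in the slot between the steel stop and the part and let go of it, then tap or press it gently down from above until the part has slid up against its orange pad and the wedge locks tight and stays so by itself. A push of about 18 N locks it; much more than 25 N would mark the part. Leave the tray, the ring gauge and the spring alone.

Things in the scene. Friction and masses are not known exactly. Their poses are not given: they have to be found in the camera images.
- wedge: black nylon wedge, red head, 90 g. Origin: middle of the tip's underside; z towards the head. Blade 75 mm tall, 30 mm wide (x), 9 mm thick (y) at the tip, 21.5 mm at the top: its +y face (y = 4.5 mm) is parallel to z, its -y face slopes out 1 in 6. Starts hanging upright in the rest by its head's underside, tip 10 mm above the table, up to 0.7 rad of yaw off the fixture's axes
- wedge_head (a point): centre of the flat top of the wedge's red head, 103 mm above the tip, 6.25 mm to the -y side of it; axes as the wedge's. The head is 30 mm (x) by 34 mm (y) by 28 mm tall, to be gripped by either pair of sides; in the rest, the wood begins just below it
- fixture: clamping fixture on a fixed blue plate 120 mm (x) by 190 mm (y, -65 to 125 mm), 15 mm thick. Origin: on the table below the foot of the steel stop's sloping face. Along +y follow: stop, slot, part, orange pad, backing block. The stop's face leans to -y 1 in 6, matching the wedge's slope when both have parallel axes. Stop and part rise 60 mm above the plate; all steady against pushing
- slot_mouth (a point): middle of the slot's mouth, level with the tops of stop and part, 75 mm above the table; axes as the fixture's. Mouth at the start 12.5 to 13.5 mm wide (y: -6.5 to about 6.5 mm), 39 mm long (x) between two steel cheeks; narrows downwards to about 3 mm. Set in loosely, the wedge stands by its weight, tip some 19 to 29 mm below this point
- pad_face (a point): about the middle of the front of the orange sprung pad (40 N/mm) that stops the part. Hand-set 0.5 to 5 mm from the part, this point does not show it. Pushed down, the wedge slides the part at a few N until the pad is met, then resistance climbs 2 to 5 N per mm; it locks with its tip 32 to 56 mm below the mouth and stays by friction. The squeeze on the part is 1 to 1.5 times the push
- part: machined aluminium block, 50 mm (x) by 60 mm (y) by 60 mm tall, about 0.5 kg, with dark bores; standing loose on the fixture's plate between two low guides. Origin: centre of its underside; axes as the fixture's
- rest: wooden rest, 80 mm (y) by 70 mm (x) by 85 mm tall, fixed, with a slot in which the wedge hangs. Origin: centre of its underside
- tray: bystander: shallow tan tray with small springs, 110 by 175 by 32 mm, loose; origin: centre of its underside
- ring_gauge: bystander: steel ring, 60 mm across and 20 mm tall, loose; origin: centre of its underside
- spring: bystander: dark coil spring standing upright, 26 mm across and 40 mm tall, loose; origin: centre of its underside
Mind the look-alikes: they are no part of the job. Of the things like the wedge, leave any that is purple or turquoise; of the rest the larger one is meant.

How it is judged:
By the outcome, as a careful person would: the job done as asked, in the order asked, and still so for the second after the job is handed in, with the robot touching nothing.
It also fails if it takes over 54 s, if anything falls off the work surface, if the arm or the gripper's body presses on something with over 40 N, if the wrist force passes 120 N, or if a joint passes its speed limit or range.

## Working session

There is one attempt and no reset: what is moved stays moved. The work goes in short steps, Python scripts to look and compute and a tool call to move; the robot and the scene stay as the last step left them, time stands still between calls to the robot, and variables do not carry over. Pictures are saved under pics/ and viewed, about 8 in all and at most 12, crops included, and the job is handed in when it is done.

Besides the shell and the picture viewer there is one more tool, called after "Emit:" as a command line: name --pt "numbers of a row" for each row, then --argument value for the rest. arm_command: Moves the arm, as the interface text tells. Its arguments: {"type":"object","properties":{"motion":{"type":"array"},"force":{"type":"number"}},"required":["motion"]}

```bash
mkdir -p pics; cat > h.py <<'E'
import numpy as np, cv2
from station import env, viewer, order
from scipy.spatial.transform import Rotation as R
def cal(n):
    c=viewer.get_calibration(n); return np.array(c["camera_matrix"]),cv2.Rodrigues(np.array(c["rvec"],float))[0],np.array(c["tvec"],float).ravel()
def proj(n,p):
    K,r,t=cal(n); q=(np.atleast_2d(p)@r.T+t)@K.T; return q[:,:2]/q[:,2:]
def ray(n,uv):
    K,r,t=cal(n); d=r.T@np.linalg.solve(K,[uv[0],uv[1],1]); return -r.T@t,d
def atz(n,uv,z):
    o,d=ray(n,uv); return o+d*(z-o[2])/d[2]
def tri(ua,ub,a="scene",b="top"):
    A=[];B=[];gap=0
    for n,u in((a,ua),(b,ub)):
        o,d=ray(n,u);d=d/np.linalg.norm(d);P=np.eye(3)-np.outer(d,d);A.append(P);B.append(P@o)
    return np.linalg.solve(sum(A),sum(B))
E
python3 - <<'E'
from h import *
np.set_printoptions(precision=4,suppress=True)
for n in("scene","top"):
    im=viewer.capture(n); cv2.imwrite(f"pics/{n}0.png",cv2.resize(im[:,:,::-1],(800,600),interpolation=cv2.INTER_CUBIC))
    K,r,t=cal(n);print(n,"cam at",-r.T@t, K[0,0])
    for k,z in(("wedge_head",.113),("wedge",.01),("slot_mouth",.075),("fixture",0),("pad_face",.045),("part",.015),("rest",0)):
        for d in viewer.place_of(n,k)[:3]:
            u=np.array(d["point"])*[512,384];print(k,round(d["score"],2),u,atz(n,u,z))
s=env.read_state();print(s)
E
```

```text
scene cam at [1.0869 0.4944 0.5841] 451.92796596185786
wedge_head 0.86 [260.9152 236.0064] [0.6371 0.059  0.113 ]
wedge_head 0.76 [237.312  171.3024] [ 0.5057 -0.1387  0.113 ]
wedge_head 0.62 [190.8224 169.8048] [ 0.5713 -0.2176  0.113 ]
wedge 0.74 [231.4752 228.096 ] [ 0.5626 -0.1014  0.01  ]
wedge 0.73 [264.4992 171.3024] [ 0.3292 -0.2252  0.01  ]
wedge 0.68 [167.8848 188.6976] [ 0.5596 -0.3373  0.01  ]
slot_mouth 0.73 [297.6768 244.1856] [0.5721 0.0886 0.075 ]
fixture 0.64 [297.1136 278.2848] [0.5765 0.0949 0.    ]
part 0.72 [307.4048 287.3856] [0.5951 0.1336 0.015 ]
rest 0.91 [219.4944 197.6064] [ 0.488  -0.2254  0.    ]
top cam at [ 0.4305 -0.0626  0.836 ] 362.4053768996567
wedge_head 0.78 [238.3872 206.0928] [ 0.5262 -0.0375  0.113 ]
wedge_head 0.76 [393.1136 239.8848] [ 0.464  -0.3482  0.113 ]
wedge_head 0.63 [339.0976 273.2928] [ 0.3967 -0.2386  0.113 ]
wedge 0.82 [266.1888 195.8016] [ 0.5651 -0.0975  0.01  ]
wedge 0.76 [314.7776 287.8848] [ 0.3591 -0.2086  0.01  ]
wedge 0.64 [370.688 196.416] [ 0.5684 -0.3404  0.01  ]
slot_mouth 0.63 [176.896  180.9024] [0.5829 0.0961 0.075 ]
fixture 0.8 [185.4976 186.5088] [0.585 0.091 0.   ]
pad_face 0.68 [150.4256 181.7856] [0.5857 0.1605 0.045 ]
pad_face 0.27 [186.6752 185.3184] [0.5794 0.0803 0.045 ]
part 0.68 [165.376  185.5872] [0.5834 0.1343 0.015 ]
rest 0.87 [313.6    221.4144] [ 0.5087 -0.2087  0.    ]
{'clock': 0.8, 'joint_positions': array([ 1.115 ,  0.342 ,  1.5241,  0.    ,  1.2754, -0.146 ]), 'qd': array([ 0.0001,  0.0022,  0.001 , -0.001 , -0.0017,  0.0003]), 'effort': array([ -0.0001, -43.3504, -24.6269,  -0.0002,  -0.    ,   0.    ]), 'eef_pos': array([0.16  , 0.5   , 0.3039]), 'tool_rot': array([0.1543, 0.988 , 0.0001, 0.    ]), 'ft_force': array([-0.1725,  0.3634,  0.2202]), 'ft_torque': array([0.035 , 0.0308, 0.023 ]), 'finger_gap': 1.0019767789930185}
```

View pics/scene0.png

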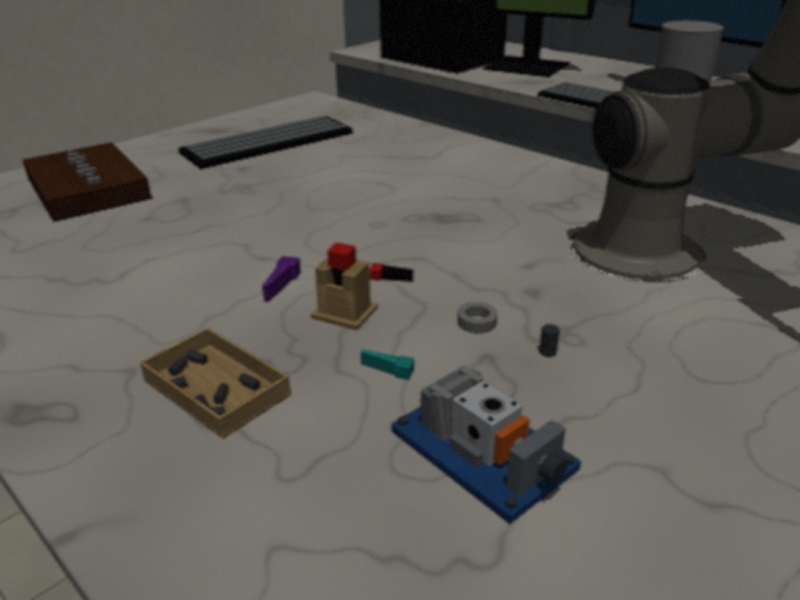

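View pics/top0.png

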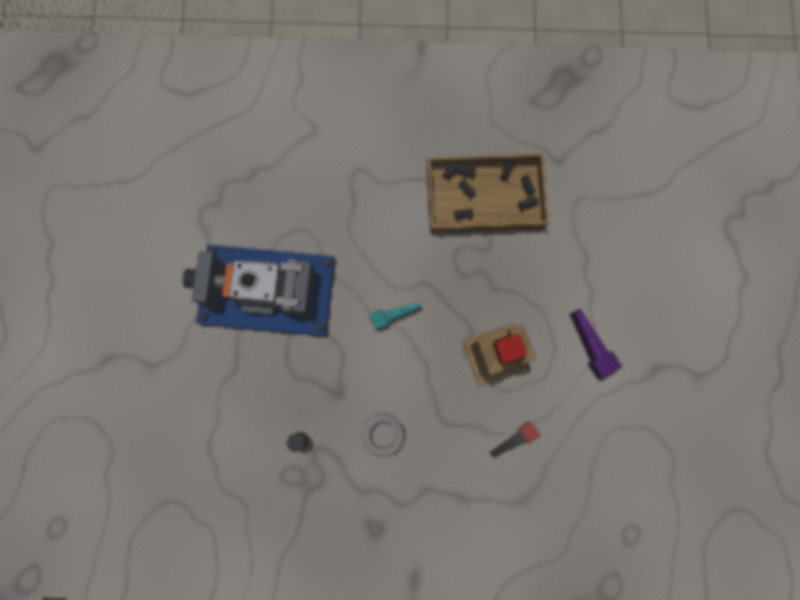

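Scene: the wanted wedge (red head) hangs in the wooden rest at top px (511,347). The fixture is at top (265,290), with +y pointing left towards the pad. The purple, turquoise and small red wedges lying on the table are look-alikes. Next I fit silhouettes for head and plate.

```bash
cat >> h.py <<'E'
from scipy.optimize import minimize
def box(x0,x1,y0,y1,z0,z1): return np.array([[x,y,z] for x in(x0,x1) for y in(y0,y1) for z in(z0,z1)],float)
def place(P,x,y,yaw,z=0):
    return P@R.from_euler('z',yaw).as_matrix().T+[x,y,z]
def fit(masks,P,x0,z=0,free=None,S=4):
    M={n:cv2.resize(m.astype(np.uint8)*255,None,fx=S,fy=S,interpolation=cv2.INTER_CUBIC)>127 for n,m in masks.items()}
    def cost(v):
        c=0
        for n,m in M.items():
            q=proj(n,place(P,v[0],v[1],v[2],z))*S+(S-1)/2
            h=np.zeros(m.shape,np.uint8);cv2.fillConvexPoly(h,cv2.convexHull((q*16).astype(np.int32)),1,shift=4);h=h>0
            c+=1-(h&m).sum()/(h|m).sum()
        return c
    best=None
    for a in x0:
        s=np.vstack([a]+[np.array(a)+d for d in np.diag([.01,.01,.15])])
        r=minimize(cost,a,method='Nelder-Mead',options=dict(initial_simplex=s,xatol=1e-5,fatol=1e-5))
        if best is None or r.fun<best.fun: best=r
    return best.x,best.fun
def comp(m,near):
    n,l,s,c=cv2.connectedComponentsWithStats(m.astype(np.uint8)); ok=[i for i in range(1,n) if s[i,4]>30]
    i=min(ok,key=lambda i:np.hypot(*(c[i]-near))); return l==i
def redmask(im): 
    f=im.astype(int); return (f[...,0]>90)&(f[...,1]<f[...,0]*.45)&(f[...,2]<f[...,0]*.45)
def bluemask(im):
    f=im.astype(int); return (f[...,2]>f[...,0]*1.6)&(f[...,2]>f[...,1]*1.3)&(f[...,2]>40)
def hull(m):
    h=np.zeros(m.shape,np.uint8);cv2.fillConvexPoly(h,cv2.convexHull(np.argwhere(m)[:,::-1].astype(np.int32)),1);return h>0
HEAD=box(-.015,.015,-.017,.017,-.028,0)
PLATE=box(-.06,.06,-.065,.125,0,.015)
E
python3 - <<'E'
from h import *
np.set_printoptions(precision=4,suppress=True)
I={n:viewer.capture(n) for n in("scene","top")}
near=dict(scene=(219,164),top=(327,222)); nf=dict(scene=(310,285),top=(170,186))
rm={n:comp(redmask(I[n]),near[n]) for n in I}
bm={n:hull(comp(bluemask(I[n]),nf[n])) for n in I}
print({n:(rm[n].sum(),bm[n].sum()) for n in I})
g=atz("top",(327,222),.113)
for ms in (rm,{"top":rm["top"]},{"scene":rm["scene"]}):
    for y in(-.6,0,.6): print("head",*fit(ms,HEAD,[[g[0],g[1],y]],.113))
for ms in (bm,{"top":bm["top"]},{"scene":bm["scene"]}):print("plate",*fit(ms,PLATE,[[.58,.09,0]]))
a=cv2.resize(I["scene"][140:215,180:280,::-1],None,fx=4,fy=4,interpolation=cv2.INTER_CUBIC)
b=cv2.resize(I["top"][190:260,290:390,::-1],None,fx=4,fy=4,interpolation=cv2.INTER_CUBIC)
c=cv2.resize(I["top"][150:220,115:215,::-1],None,fx=4,fy=4,interpolation=cv2.INTER_CUBIC)
d=cv2.resize(I["scene"][225:335,245:375,::-1],(400,300),interpolation=cv2.INTER_CUBIC)
cv2.imwrite("pics/crop.png",np.clip(np.hstack([np.vstack([a,b]),np.vstack([d,c])])*1.5,0,255))
E
```

```text
{'scene': (np.int64(79), np.int64(2670)), 'top': (np.int64(237), np.int64(4122))}
head [ 0.4964 -0.2177 -1.1286] 0.9580840854934886
head [ 0.4956 -0.2149  0.3291] 0.9568404928325625
head [ 0.4966 -0.2166  0.3633] 0.9582901537865713
head [ 0.4966 -0.2179 -1.2252] 0.22504091653027825
head [ 0.4964 -0.2171  0.3057] 0.21584529008109798
head [ 0.4963 -0.2166  0.3595] 0.21672212978369387
head [ 0.4761 -0.2359 -0.7448] 0.6873852609493837
head [ 0.4635 -0.2524  0.8796] 0.6837606837606838
head [ 0.4636 -0.2518  0.8545] 0.6835705045278138
plate [ 0.5826  0.0945 -0.0764] 0.5924954647287505
plate [ 0.5831  0.095  -0.0677] 0.0639451533690083
plate [ 0.5824  0.0933 -0.0473] 0.5263227953410982[ WARN:0@9.025] global loadsave.cpp:1063 imwrite_ Unsupported depth image for selected encoder is fallbacked to CV_8U.
```

View pics/crop.png

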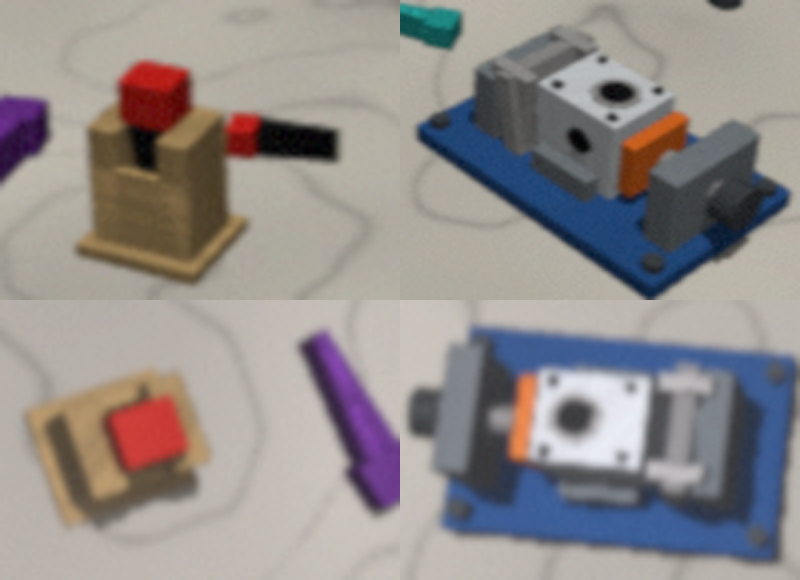

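The crops show the wedge head on the rest's far slot, the blade in the slot, and the fixture ordered stop–slot–part–pad as described. The colour masks were too tight in the scene view, so I loosen them and also fit the rest's orientation.

```bash
cat >> h.py <<'E'
def redmask(im):
    f=im.astype(int); return (f[...,0]>45)&(f[...,1]<f[...,0]*.5)&(f[...,2]<f[...,0]*.5)
def bluemask(im):
    f=im.astype(int); return (f[...,2]>f[...,0]*1.35)&(f[...,2]>f[...,1]*1.15)&(f[...,2]>25)
def bigblue(im,near,rad=110):
    m=bluemask(im); yy,xx=np.mgrid[:384,:512]; m&=np.hypot(xx-near[0],yy-near[1])<rad
    n,l,s,c=cv2.connectedComponentsWithStats(m.astype(np.uint8)); return hull(np.isin(l,[i for i in range(1,n) if s[i,4]>60]))
E
python3 - <<'E'
from h import *
np.set_printoptions(precision=4,suppress=True)
I={n:viewer.capture(n) for n in("scene","top")}
near=dict(scene=(219,164),top=(327,222)); nf=dict(scene=(310,285),top=(170,186))
rm={n:comp(redmask(I[n]),near[n]) for n in I}
bm={n:bigblue(I[n],nf[n]) for n in I}
print({n:(rm[n].sum(),bm[n].sum()) for n in I})
for ms in (rm,{"top":rm["top"]},{"scene":rm["scene"]}):
    for y in(0,.4): print("head",*fit(ms,HEAD,[[.496,-.217,y]],.113))
for ms in (bm,{"top":bm["top"]},{"scene":bm["scene"]}):print("plate",*fit(ms,PLATE,[[.58,.09,-.07]]))
o=[]
for n in I:
    im=cv2.resize(I[n],None,fx=3,fy=3,interpolation=cv2.INTER_CUBIC)
    h,_=fit(rm,HEAD,[[.496,-.217,.3]],.113); p,_=fit(bm,PLATE,[[.58,.09,-.07]])
    SM=place(box(-.0195,.0195,-.0065,.0065,0,0)[::2],*p,.075); T=lambda q:((proj(n,q)*3+1)*8).astype(np.int32)
    for q in (place(HEAD,*h,.113),place(PLATE,*p),SM): cv2.polylines(im,[cv2.convexHull(T(q))],True,(0,255,0),1,shift=3)
    for nn,w in((near,50),(nf,66)):
        c=np.array(nn[n])*3; o.append(cv2.resize(im[c[1]-w*3:c[1]+w*3,c[0]-w*4:c[0]+w*4],(400,300)))
cv2.imwrite("pics/fit.png",np.vstack([np.hstack(o[:2]),np.hstack(o[2:])])[:,:,::-1])
E
```

```text
{'scene': (np.int64(242), np.int64(4198)), 'top': (np.int64(257), np.int64(4299))}
head [ 0.4966 -0.2169  0.3705] 0.37157820671294095
head [ 0.4961 -0.216   0.3304] 0.37405024545871934
head [ 0.4968 -0.2182  0.3082] 0.16268533772652394
head [ 0.4966 -0.2168  0.3244] 0.1617100371747212
head [ 0.4905 -0.2203  0.6608] 0.17940344001741781
head [ 0.4933 -0.2169  0.6739] 0.14567627494456759
plate [ 0.583   0.0948 -0.079 ] 0.28770152169032637
plate [ 0.5832  0.0948 -0.0772] 0.025624299834087316
plate [ 0.5809  0.0957 -0.0717] 0.2579985858853683
```

View pics/fit.png

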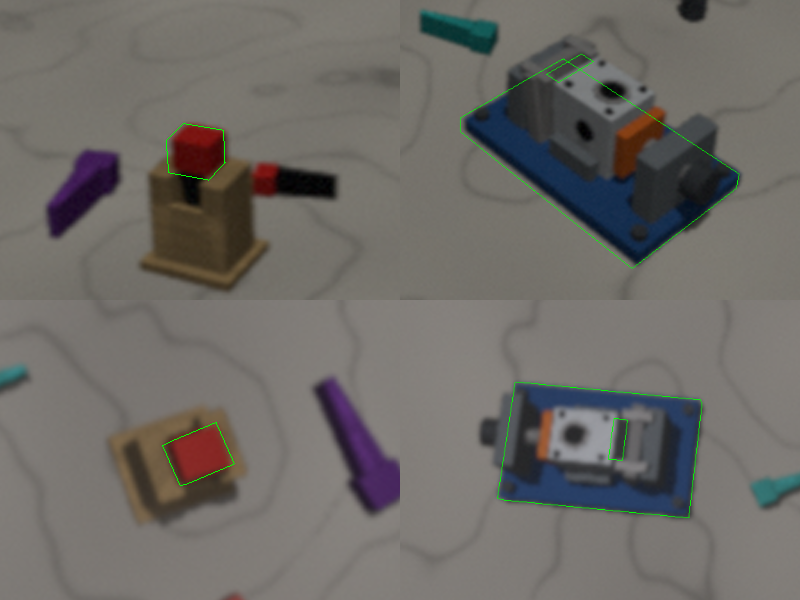

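The fits hold up: the head is at (0.4965, -0.217) with yaw about 0.33, and the fixture at (0.583, 0.095) with yaw -0.077. Now I compute the first move.

```bash
cat >> h.py <<'E'
def move(p,yaw,frm=None):
    """tool shift mm and turn from current (or frm=(p,yaw)) to TCP p with tool y along wedge +-y at yaw, tool down"""
    s=env.read_state(); c,r=(np.array(s["eef_pos"]),R.from_quat(s["tool_rot"])) if frm is None else (np.array(frm[0]),down(*frm[1:]))
    best=min((down(yaw,k) for k in(0,1)),key=lambda q:(r.inv()*q).magnitude())
    return np.r_[r.inv().apply(np.array(p)-c)*1000,(r.inv()*best).as_rotvec()].round(3)
def down(yaw,k):  # z down, y = rot(yaw) of world y (k=0) or -y
    y=R.from_euler('z',yaw+np.pi*k).apply([0,1,0]); z=np.array([0,0,-1.]); return R.from_matrix(np.c_[np.cross(y,z),y,z])
E
python3 - <<'E'
from h import *
np.set_printoptions(precision=4,suppress=True)
print(env.grip_point_offset, R.from_quat(env.read_state()["tool_rot"]).as_matrix())
print(move([.45,.2,.30],.33)); print(move([.4965,-.217,.24],.33)); 
E
```

```text
0.0539 [[-0.9524  0.3049  0.    ]
 [ 0.3049  0.9524  0.0001]
 [-0.      0.0001 -1.    ]]
[-367.634 -197.339    3.903    0.       0.      -0.64 ]
[-539.063 -580.312   63.863    0.       0.      -0.64 ]
```

Emit:
arm_command --pt "-368 -197 4 0 0 -0.3 65" --pt "-368 -197 4 0 0 -0.64 65" --pt "-368 -197 4 0 0 -0.64 65" --pt "-368 -197 4 0 0 -0.64 65" --pt "-368 -197 4 0 0 -0.64 65" --pt "-368 -197 4 0 0 -0.64 65" --pt "-368 -197 4 0 0 -0.64 65" --pt "-368 -197 4 0 0 -0.64 65" --pt "-368 -197 4 0 0 -0.64 65" --pt "-539 -580 64 0 0 -0.64 65" --pt "-539 -580 64 0 0 -0.64 65" --pt "-539 -580 64 0 0 -0.64 65" --pt "-539 -580 64 0 0 -0.64 65" --pt "-539 -580 64 0 0 -0.64 65" --pt "-539 -580 64 0 0 -0.64 65" --pt "-539 -580 64 0 0 -0.64 65" --pt "-539 -580 64 0 0 -0.64 65" --pt "-539 -580 64 0 0 -0.64 65" --pt "-539 -580 64 0 0 -0.64 65" --pt "-539 -580 64 0 0 -0.64 65"

```text
clock: 2.67
eef_pos: [0.4925, -0.1985, 0.2424]
tool_rot: [-0.164, 0.986, -0.0, 0.0]
ft_force: [1.5, -0.1, 0.0]
finger_gap: 0.648
```

```bash
python3 - <<'E'
from h import *
s=env.read_state();print(s["clock"],s["eef_pos"],s["finger_gap"],s["ft_force"],s["joint_positions"])
print(move([.4965,-.217,.160],.33))
o=[]
for n,c in(("scene",(219,150)),("top",(327,222))):
    im=viewer.capture(n); x0,y0=c[0]-75,c[1]-75; o.append(cv2.resize(im[y0:y0+150,x0:x0+150],(400,400),interpolation=cv2.INTER_CUBIC))
cv2.imwrite("pics/above.png",np.clip(np.hstack(o)[:,:,::-1]*1.5,0,255).astype(np.uint8))
E
```

```text
2.6667 [ 0.49246113 -0.19851048  0.24237767] 0.6481641199026313 [ 1.50923921 -0.08023957  0.02080687] [-5.27673548e-01  4.10013224e-01  1.60111892e+00  2.62012578e-04
  1.13012584e+00 -2.42839457e+00]
[  2.2   -18.793  82.379  -0.      0.     -0.   ]
```

View pics/above.png

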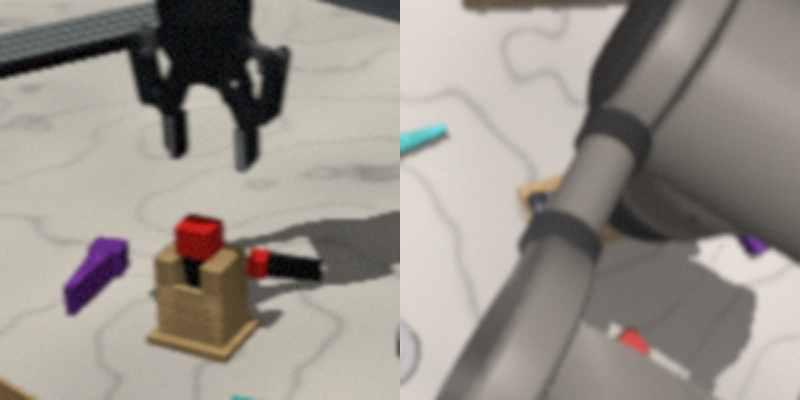

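The open fingers are above the head in the scene view (head at crop px 200,237), and the arm hides the top view. I settle one row, then check.

Emit:
arm_command --pt "0 0 40 0 0 0 65" --pt "0 0 40 0 0 0 65" --pt "0 0 40 0 0 0 65" --pt "0 0 40 0 0 0 65"

```text
clock: 3.1
eef_pos: [0.4928, -0.1959, 0.2035]
tool_rot: [-0.165, 0.986, -0.0, 0.0]
ft_force: [0.3, -0.2, 0.7]
finger_gap: 0.651
```

```bash
python3 - <<'E'
from h import *
s=env.read_state();print(s["clock"],s["eef_pos"],s["finger_gap"],s["ft_force"],s["joint_positions"])
print(move([.4965,-.217,.160],.33))
o=[]
n,c="scene",(219,150)
im=viewer.capture(n)
# head silhouette refit in scene with offset check, and predicted fingertips overlay
s=env.read_state();Rt=R.from_quat(s["tool_rot"])
x0,y0=c[0]-60,c[1]-60
v=np.clip(cv2.resize(im[y0:y0+120,x0:x0+120],(600,600),interpolation=cv2.INTER_CUBIC)*1.6,0,255).astype(np.uint8)
for q in (Rt.apply([[0,0,.073],[0,0,.09]])+s["eef_pos"],):
    for u in (proj(n,q)-[x0,y0])*5+2: cv2.circle(v,tuple(u.astype(int)),3,(0,255,0),-1)
for y in(0,):
    q=place(HEAD,.4965,-.217,.33,.113); cv2.polylines(v,[cv2.convexHull(((proj(n,q)-[x0,y0])*5+2).astype(np.int32))],True,(0,255,0),1)
cv2.imwrite("pics/above2.png",v[:,:,::-1])
E
```

```text
3.1 [ 0.49276486 -0.19587627  0.20353799] 0.6509641797774472 [ 0.34447737 -0.17661328  0.74475209] [-5.22984600e-01  4.53506343e-01  1.65214264e+00  1.27143686e-04
  1.03564944e+00 -2.42486144e+00]
[ 3.3450e+00 -2.1184e+01  4.3540e+01 -0.0000e+00  0.0000e+00  1.0000e-03]
```

View pics/above2.png

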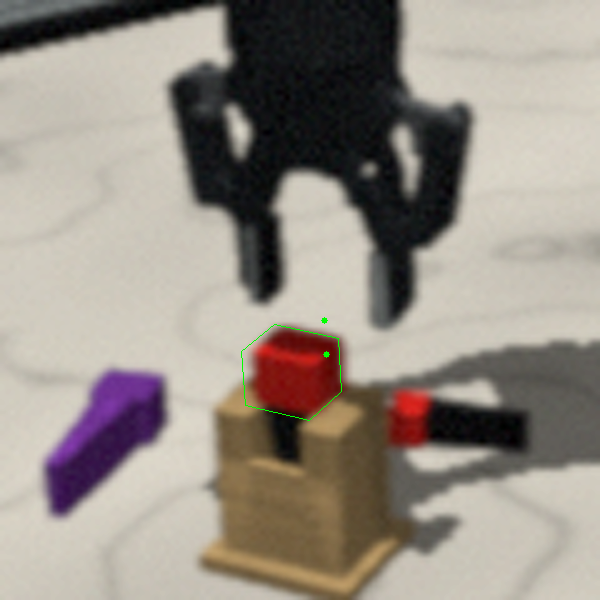

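```bash
python3 - <<'E'
from h import *
np.set_printoptions(precision=4,suppress=True)
f=lambda u,z:atz("scene",[(u[0]-2)/5+159,(u[1]-2)/5+90],z)
a,b,c=[f(u,0) for u in((205,560),(348,598),(411,535))]
print(a,b,c,np.linalg.norm(a-b),np.linalg.norm(c-b),np.arctan2(*(-(b-a))[:2][::1]*[1,-1]),b-a,c-b)
print("yaw from ab",np.arctan2(-(b-a)[0],(b-a)[1]),"from bc",np.arctan2((b-c)[1],(b-c)[0]))
a,b,c=[f(u,.085) for u in((218,410),(342,438),(388,402))]
print(a,b,c,"yaw",np.arctan2(-(b-a)[0],(b-a)[1]),np.arctan2((b-c)[1],(b-c)[0]),np.linalg.norm(a-b),np.linalg.norm(c-b))
# top image of rest base corners (fit.png crop 400x300 at 100x75px*... ) from crop top: scale
g=lambda u:atz("top",[u[0]/4+290,(u[1]-300)/4+190],.004)
p,q,r=g((28,410)),g((150,370)),g((72,525)); print("top rest",np.arctan2(-(p-q)[0],(p-q)[1]),np.arctan2((p-r)[1],(p-r)[0]),np.linalg.norm(p-q),np.linalg.norm(p-r))
E
```

```text
[ 0.5333 -0.2465  0.    ] [ 0.5078 -0.1724  0.    ] [ 0.4487 -0.1912  0.    ] 0.07840671392940834 0.06195297912417345 0.33148680237471195 [-0.0255  0.0741  0.    ] [-0.059  -0.0189  0.    ]
yaw from ab 0.33148680237471195 from bc 0.3093818553522456
[ 0.5279 -0.234   0.085 ] [ 0.5061 -0.1732  0.085 ] [ 0.4686 -0.1827  0.085 ] yaw 0.3445851511813179 0.24973358629307588 0.06457202548143519 0.03863213877701942
top rest 0.33406030082074695 0.36738375724328326 0.07518521491733822 0.0701650426458084
```

Rest yaw of about 0.33 is confirmed from both cameras. I move sideways, go down, then close.

Emit:
arm_command --pt "3 -21 0 0 0 0 70" --pt "3 -21 0 0 0 0 70" --pt "3 -21 25 0 0 0 70" --pt "3 -21 42 0 0 0 70" --pt "3 -21 42 0 0 0 70" --pt "3 -21 42 0 0 0 70"

```text
clock: 3.65
eef_pos: [0.4966, -0.2167, 0.1612]
tool_rot: [-0.165, 0.986, 0.0, -0.0]
ft_force: [0.7, -0.4, 1.0]
finger_gap: 0.7
```

```bash
python3 - <<'E'
from h import *
s=env.read_state();print(s["clock"],s["eef_pos"],s["finger_gap"],s["ft_force"])
im=viewer.capture("scene"); x0,y0=159,90
v=np.clip(cv2.resize(im[y0:y0+120,x0:x0+120],(500,500),interpolation=cv2.INTER_CUBIC)*1.8,0,255).astype(np.uint8)
cv2.imwrite("pics/at.png",v[:,:,::-1])
E
```

```text
3.65 [ 0.49659439 -0.21670778  0.16122941] 0.7004265414533797 [ 0.66716537 -0.4464295   0.97690321]
```

View pics/at.png

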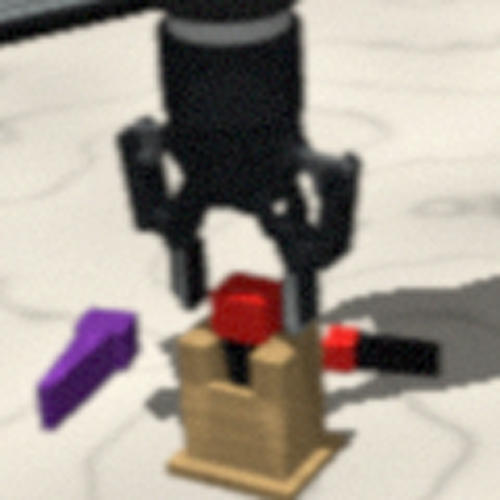

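The head sits between the fingers, nearer the right one. I shift slightly, then close.

Emit:
arm_command --pt "0 2 0 0 0 0 45" --pt "0 2 0 0 0 0 30" --pt "0 2 0 0 0 0 20" --pt "0 2 0 0 0 0 20" --pt "0 2 0 0 0 0 20" --pt "0 2 0 0 0 0 20" --pt "0 2 0 0 0 0 20" --pt "0 2 0 0 0 0 20" --force 40

```text
clock: 4.37
eef_pos: [0.4963, -0.2152, 0.162]
tool_rot: [-0.164, 0.986, -0.001, 0.001]
ft_force: [-1.0, 2.0, 6.3]
finger_gap: 0.387
```

Emit:
arm_command --pt "0 2 0 0 0 0 20" --pt "0 2 0 0 0 0 20" --pt "0 2 -20 0 0 0 20" --pt "0 2 -50 0 0 0 20" --pt "0 2 -85 0 0 0 20" --pt "0 2 -120 0 0 0 20" --pt "0 2 -120 0 0 0 20" --pt "0 2 -120 0 0 0 20" --pt "0 2 -120 0 0 0 20" --force 70

```text
clock: 5.12
eef_pos: [0.4947, -0.2131, 0.28]
tool_rot: [-0.164, 0.986, 0.0, -0.0]
ft_force: [-0.1, 0.1, -1.6]
finger_gap: 0.383
```

```bash
python3 - <<'E'
from h import *
np.set_printoptions(precision=4,suppress=True)
s=env.read_state();print(s["clock"],s["eef_pos"],s["finger_gap"],s["ft_force"],R.from_quat(s["tool_rot"]).as_matrix())
im=viewer.capture("scene"); x0,y0=159,60
v=np.clip(cv2.resize(im[y0:y0+120,x0:x0+120],(600,600),interpolation=cv2.INTER_CUBIC)*1.8,0,255).astype(np.uint8)
cv2.imwrite("pics/lift.png",v[:,:,::-1])
print(move([.583,.095,.27],-.077))
E
```

```text
5.1167 [ 0.4947 -0.2131  0.28  ] 0.38303119702917 [-0.1467  0.0511 -1.6348] [[-0.946  -0.3243 -0.0007]
 [-0.3243  0.946   0.0005]
 [ 0.0005  0.0007 -1.    ]]
[-183.565  262.636    9.541    0.002   -0.002    0.407]
```

View pics/lift.png

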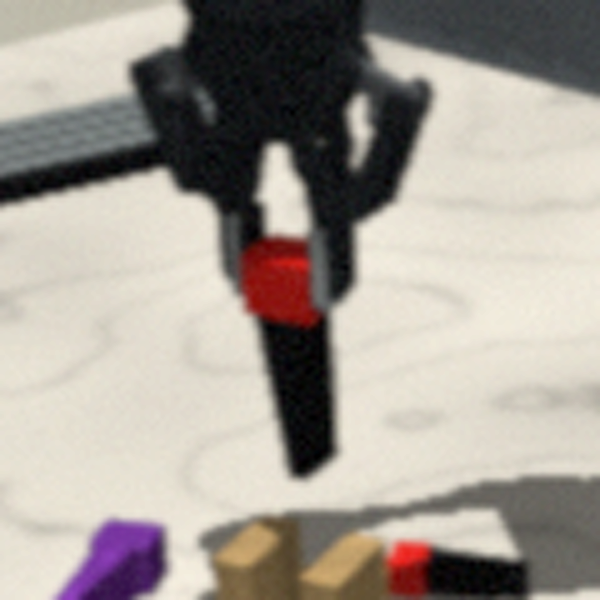

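The wedge is held upright, with its vertical face on the right (+y) and its slope on the left, so the orientation is right. Since the fixture origin is at the foot of the sloping face, the mouth centre is at fixture y = -3.5 mm. I check that against the part's edge in the top picture.

```bash
python3 - <<'E'
from h import *
np.set_printoptions(precision=4,suppress=True)
Rf=R.from_euler('z',-.077).as_matrix()
for u in((178,180),(148.7,177.5),(165,174),(163,191)): print(((atz("top",u,.075)-[.583,.0948,0])@Rf)[:2])
print(move([.5822,.0853,.27],-.077))
E
```

```text
[ 0.002  -0.0008]
[0.0013 0.0617]
[0.0122 0.0283]
[-0.0247  0.0277]
[-179.664  253.719    9.529    0.002   -0.002    0.407]
```

Emit:
arm_command --pt "-180 254 4 0 0 0.41 20" --pt "-180 254 4 0 0 0.41 20" --pt "-180 254 4 0 0 0.41 20" --pt "-180 254 4 0 0 0.41 20" --pt "-180 254 4 0 0 0.41 20" --pt "-180 254 4 0 0 0.41 20" --pt "-180 254 4 0 0 0.41 20" --pt "-180 254 4 0 0 0.41 20" --pt "-180 254 4 0 0 0.41 20" --pt "-180 254 4 0 0 0.41 20" --pt "-180 254 4 0 0 0.41 20"

```text
clock: 6.08
eef_pos: [0.5825, 0.0851, 0.2749]
tool_rot: [0.04, 0.999, -0.0, -0.002]
ft_force: [0.1, 0.1, -0.1]
finger_gap: 0.382
```

```bash
python3 - <<'E'
from h import *
np.set_printoptions(precision=4,suppress=True)
s=env.read_state();print(s["clock"],s["eef_pos"],s["finger_gap"],s["ft_force"],s["joint_positions"])
Rt=R.from_quat(s["tool_rot"]); yaw=np.arctan2(-Rt.as_matrix()[0,1],Rt.as_matrix()[1,1]); print("yaw",yaw)
o=[]
for n,(x0,y0,w) in dict(scene=(230,160,130),top=(110,110,140)).items():
    im=viewer.capture(n); k=800 if n=="scene" else 400; k=400
    f=k/w; v=np.clip(cv2.resize(im[y0:y0+w,x0:x0+w],(k,k),interpolation=cv2.INTER_CUBIC)*1.7,0,255).astype(np.uint8)
    T=lambda q:(((proj(n,q)+.5-[x0,y0])*f-.5)*8).astype(np.int32)
    tp=Rt.apply([0,.00625,.152])+s["eef_pos"]
    L=[place(box(-.015,.015,-.0045,.0045,0,0)[::2],tp[0],tp[1],yaw,tp[2]), place(box(-.0195,.0195,-.01,.003,0,0)[::2],.583,.095,-.077,.075)]
    for q,c in zip(L,((0,255,0),(255,255,0))): cv2.polylines(v,[cv2.convexHull(T(q))],True,c,1,shift=3)
    o.append(v)
cv2.imwrite("pics/over.png",np.hstack(o)[:,:,::-1])
print(tp, place(np.array([[0,-.0035,0]]),.583,.095,-.077))
E
```

```text
6.0833 [0.5825 0.0851 0.2749] 0.3824921823877757 [ 0.1368  0.0961 -0.1488] [ 0.0151  0.4829  1.3844 -0.0004  1.2774 -1.4763]
yaw -0.07927679166499249
[0.5825 0.0913 0.1229] [[0.5827 0.0915 0.    ]]
```

View pics/over.png

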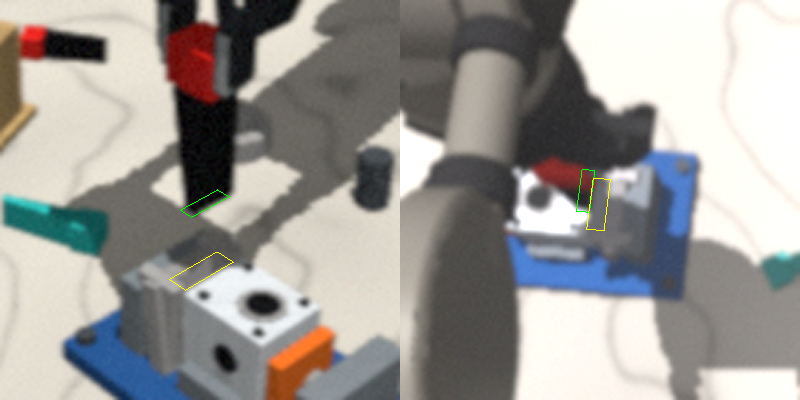

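Both views roughly put the tip over the slot: tip outline at scene crop (205,205), slot at (200,270). I lower to just above the mouth and compare closely.

Emit:
arm_command --pt "0 0 20 0 0 0 20" --pt "0 0 41 0 0 0 20" --pt "0 0 41 0 0 0 20" --pt "0 0 41 0 0 0 20" --pt "0 0 41 0 0 0 20"

```text
clock: 6.6
eef_pos: [0.5835, 0.0845, 0.2366]
tool_rot: [0.04, 0.999, 0.0, 0.001]
ft_force: [0.9, 0.8, -0.7]
finger_gap: 0.382
```

```bash
python3 - <<'E'
from h import *
np.set_printoptions(precision=4,suppress=True)
s=env.read_state();print(s["clock"],s["eef_pos"],s["finger_gap"],s["ft_force"])
Rt=R.from_quat(s["tool_rot"]); n="scene";x0,y0,w=265,205,66
im=np.mean([viewer.capture(n) for _ in range(4)],0)
f=600/w; v=np.clip(cv2.resize(im[y0:y0+w,x0:x0+w],(600,600),interpolation=cv2.INTER_CUBIC)*1.9,0,255).astype(np.uint8)
T=lambda q:(((proj(n,q)+.5-[x0,y0])*f-.5)*8).astype(np.int32)
tp=Rt.apply([0,.00625,.152])+s["eef_pos"]; print(tp)
L=[place(box(-.015,.015,-.0045,.0045,0,0)[::2],tp[0],tp[1],-.079,tp[2]), place(box(-.0195,.0195,-.01,.003,0,0)[::2],.583,.095,-.077,.075),place(box(-.025,.025,.003,.063,0,0)[::2],.583,.095,-.077,.075)]
for q,c in zip(L,((0,255,0),(255,255,0),(255,0,255))): cv2.polylines(v,[cv2.convexHull(T(q))],True,c,1,shift=3)
cv2.imwrite("pics/mouth.png",v[:,:,::-1])
E
```

```text
6.6 [0.5835 0.0845 0.2366] 0.38193920554983046 [ 0.8753  0.7712 -0.6552]
[0.5842 0.0907 0.0846]
```

View pics/mouth.png

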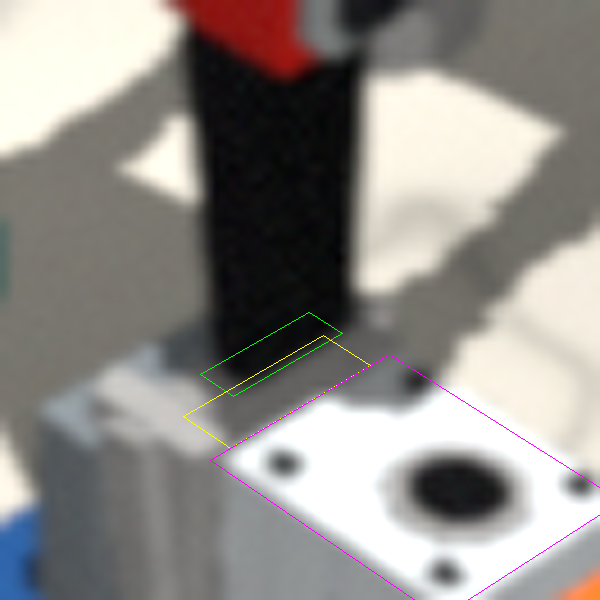

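```bash
python3 - <<'E'
from h import *
np.set_printoptions(precision=2,suppress=True)
f=600/66; U=lambda u:[(u[0]+.5)/f+265-.5,(u[1]+.5)/f+205-.5]
Rf=R.from_euler('z',-.077).as_matrix(); F=lambda u,z:((atz("scene",U(u),z)-[.583,.095,0])@Rf)*1000
print("holes",[F(u,.075)[:2] for u in((283,463),(415,380),(580,485),(445,572))])
for z in(.084,.0875,.09): print("tip corners",z,[F(u,z)[:2] for u in((218,357),(242,377),(350,325))])
print("part edge pts",[F(u,.075)[:2] for u in((222,458),(330,390),(440,590))])
# red/black measure: sub-pixel dark blob of wedge, bottom extents
im=np.mean([viewer.capture("scene") for _ in range(6)],0).mean(2)
np.set_printoptions(linewidth=200)
print(im[236:250,284:308].astype(int))
E
```

```text
holes [array([15.08, 12.93]), array([-22.73,  12.07]), array([-22.69,  54.82]), array([15.07, 54.98])]
tip corners 0.084 [array([  9.56, -10.79]), array([10.49, -3.23]), array([-17.19,  -0.86])]
tip corners 0.0875 [array([12.8 , -7.66]), array([13.72, -0.15]), array([-13.76,   2.2 ])]
tip corners 0.09 [array([15.11, -5.42]), array([16.02,  2.05]), array([-11.32,   4.39])]
part edge pts [array([22.82,  4.12]), array([-7.89,  3.21]), array([19.46, 57.8 ])]
[[ 61  61  58  48  28  12  10   6   8   5   6   6   6   6   6   5   6   5   7  30  69 100 114 113]
 [ 61  60  58  48  29  13   6   6   8   7   6   7   6   8   5   4   6   4   7  18  44  66  77  79]
 [ 60  60  58  48  29  13   7   5   7   6   7   7   7   6   6   5   4   5   6  14  32  47  60  66]
 [ 60  57  52  40  25  11   6   5   6   5   5   6   7   5   5   5   6   6   6  16  32  49  63  68]
 [ 55  51  45  36  24  10   8   8   4   8   7   7   6   5   6   6   6   6   9  17  33  50  65  69]
 [ 48  42  38  36  25  14   8   7   6   8   6   7   7   8   7   5   7  11  17  27  39  48  54  56]
 [ 40  39  38  36  27  12   7   8   7   7   7   5   7   6   5   9  12  22  33  41  45  48  50  51]
 [ 40  38  38  37  29  14   8   6   8   7   5   7   6   8  13  22  32  40  45  47  48  50  51  52]
 [ 40  38  40  39  30  19   9   6   6   9   7   9  11  20  29  39  45  49  49  49  49  50  54  57]
 [ 54  50  49  44  37  25  12   7   8   8   9  16  25  35  43  48  51  51  49  49  51  54  59  63]
 [ 77  75  70  56  45  35  24  16  11  14  23  33  41  48  50  51  51  52  51  52  56  61  64  65]
 [ 93  93  89  74  53  43  40  33  28  31  41  46  49  51  52  52  53  56  58  61  63  65  66  64]
 [ 96  96  94  80  60  50  48  46  45  46  49  51  52  53  57  69  79  84  83  76  70  68  67  67]
 [102  98  94  84  72  60  53  51  50  51  51  52  55  63  81 107 125 128 122 107  93  90  88  83]]
```

The scene view gives the part's hole centre at (-3.8, +33.7) mm in my fixture frame. Kinematics and the visible tip suggest shifting about -2 mm in x and +1 mm in y. I correct that and feel downward.

Emit:
arm_command --pt "2 1 3 0 0 0 20" --pt "2 1 6 0 0 0 20" --pt "2 1 8 0 0 0 20" --pt "2 1 10 0 0 0 20" --pt "2 1 12 0 0 0 20" --pt "2 1 13 0 0 0 20" --pt "2 1 13 0 0 0 20"

```text
clock: 7.68
eef_pos: [0.5811, 0.0864, 0.2222]
tool_rot: [0.04, 0.999, 0.0, -0.0]
ft_force: [-0.1, 0.3, -1.1]
finger_gap: 0.384
```

Emit:
arm_command --pt "0 0 2 0 0 0 20" --pt "0 0 4 0 0 0 20" --pt "0 0 5 0 0 0 20" --pt "0 0 5 0 0 0 20"

```text
clock: 8.02
eef_pos: [0.581, 0.0864, 0.2172]
tool_rot: [0.04, 0.999, 0.0, -0.0]
ft_force: [-0.2, -0.5, -1.0]
finger_gap: 0.376
```

Emit:
arm_command --pt "0 0 2 0 0 0 20" --pt "0 0 4 0 0 0 20" --pt "0 0 5 0 0 0 20" --pt "0 0 5 0 0 0 20"

```text
clock: 8.35
eef_pos: [0.581, 0.0864, 0.2122]
tool_rot: [0.04, 0.999, 0.0, -0.0]
ft_force: [-0.3, 0.2, -0.3]
finger_gap: 0.384
```

Emit:
arm_command --pt "0 0 1 0 0 0 20" --pt "0 0 2 0 0 0 20" --pt "0 0 3 0 0 0 20" --pt "0 0 3 0 0 0 20"

```text
clock: 8.68
eef_pos: [0.5812, 0.0867, 0.2094]
tool_rot: [0.04, 0.999, 0.0, 0.0]
ft_force: [0.6, 1.9, -2.2]
finger_gap: 0.379
```

Emit:
arm_command --pt "0 0 1 0 0 0 20" --pt "0 0 2 0 0 0 20" --pt "0 0 3 0 0 0 20" --pt "0 0 3 0 0 0 20"

```text
clock: 9.02
eef_pos: [0.5812, 0.087, 0.2065]
tool_rot: [0.04, 0.999, 0.001, 0.0]
ft_force: [0.5, 4.7, -0.8]
finger_gap: 0.386
```

Contact with the stop's slope has begun (about 4.7 N sideways), and the tip is some 21 mm below the mouth. I relax sideways, then let go.

Emit:
arm_command --pt "0 0.7 0.5 0 0 0 20" --pt "0 0.7 0.5 0 0 0 20" --pt "0 0.7 0.5 0 0 0 20" --force 20

```text
clock: 9.27
eef_pos: [0.5812, 0.0872, 0.206]
tool_rot: [0.04, 0.999, 0.0, 0.0]
ft_force: [1.1, 2.5, 0.2]
finger_gap: 0.382
```

Emit:
arm_command --pt "0 0 0 0 0 0 42" --pt "0 0 0 0 0 0 45" --pt "0 0 0 0 0 0 50" --pt "0 0 0 0 0 0 60" --pt "0 0 0 0 0 0 70" --pt "0 0 0 0 0 0 70"

```text
clock: 9.77
eef_pos: [0.5812, 0.087, 0.2061]
tool_rot: [0.04, 0.999, -0.0, 0.0]
ft_force: [0.2, -0.3, -0.0]
finger_gap: 0.7
```

```bash
python3 - <<'E'
from h import *
s=env.read_state();print(s["clock"],s["eef_pos"],s["finger_gap"],s["ft_force"])
im=viewer.capture("scene"); x0,y0,w=245,175,100
v=np.clip(cv2.resize(im[y0:y0+w,x0:x0+w],(600,600),interpolation=cv2.INTER_CUBIC)*1.9,0,255).astype(np.uint8)
cv2.imwrite("pics/rel.png",v[:,:,::-1])
E
```

```text
9.7667 [0.58120859 0.08698038 0.20606737] 0.6998691631394414 [ 0.24279484 -0.31889479 -0.02662155]
```

View pics/rel.png

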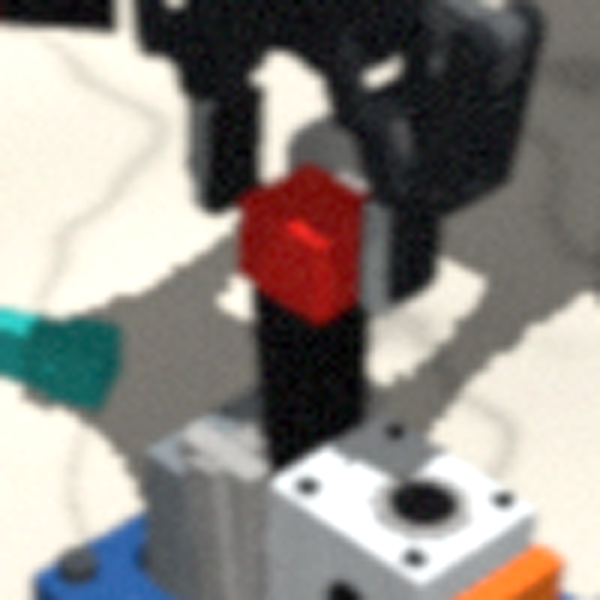

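The wedge stands by itself in the slot with the fingers clear (scene crop: head at 305,245). I go up, close the fingers, and press from above.

Emit:
arm_command --pt "0 0 -20 0 0 0 70" --pt "0 0 -45 0 0 0 70" --pt "0 0 -64 0 0 0 40" --pt "0 0 -64 0 0 0 10" --pt "0 0 -64 0 0 0 0" --pt "0 0 -64 0 0 0 0" --pt "0 0 -64 0 0 0 0" --pt "0 0 -64 0 0 0 0" --pt "0 0 -64 0 0 0 0" --pt "0 0 -64 0 0 0 0" --pt "0 0 -64 0 0 0 0"

```text
clock: 10.73
eef_pos: [0.5812, 0.0871, 0.2697]
tool_rot: [0.04, 0.999, 0.0, -0.0]
ft_force: [-0.1, -0.2, 0.2]
finger_gap: -0.001
```

```bash
python3 - <<'E'
from h import *
np.set_printoptions(precision=4,suppress=True)
s=env.read_state();print(s["clock"],s["eef_pos"],s["finger_gap"],s["ft_force"])
m=comp(redmask(viewer.capture("scene")),(295,215)); print(m.sum())
for z in (.148,.151,.154,.157,.160): print(z,*fit({"scene":m},HEAD,[[.5812,.087,-.077]],z))
for d in viewer.place_of("scene","wedge_head")[:2]: u=np.array(d["point"])*[512,384]; print(d["score"],u,atz("scene",u,.154),proj("scene",[.5812,.087,.154]))
E
```

```text
10.7333 [0.5812 0.0871 0.2697] -0.0013277692105920066 [-0.1427 -0.199   0.2156]
468
0.148 [0.5696 0.0803 0.1243] 0.13325567850902742
0.151 [0.5739 0.0835 0.1089] 0.14015893124496137
0.154 [0.5766 0.0869 0.2913] 0.14909342880240217
0.157 [0.5799 0.0889 0.2092] 0.15700045310376076
0.16 [ 0.5824  0.0919 -0.1275] 0.17355280600972156
0.94 [299.1104 203.9808] [0.5634 0.0805 0.154 ] [[295.3305 209.497 ]]
0.76 [186.4192 169.6128] [ 0.6217 -0.1627  0.154 ] [[295.3305 209.497 ]]
```

Emit:
arm_command --pt "0 0 15 0 0 0 0" --pt "0 0 30 0 0 0 0" --pt "0 0 35 0 0 0 0" --pt "0 0 36 0 0 0 0" --pt "0 0 37 0 0 0 0" --pt "0 0 38 0 0 0 0" --pt "0 0 38 0 0 0 0"

```text
clock: 11.42
eef_pos: [0.5815, 0.0871, 0.2327]
tool_rot: [0.04, 0.999, 0.0, 0.001]
ft_force: [-0.2, -0.0, -0.2]
finger_gap: 0.002
```

Emit:
arm_command --pt "0 0 1 0 0 0 0" --pt "0 0 2 0 0 0 0" --pt "0 0 3 0 0 0 0" --pt "0 0 3 0 0 0 0"

```text
clock: 11.75
eef_pos: [0.5811, 0.0871, 0.2289]
tool_rot: [0.04, 0.999, 0.0, -0.0]
ft_force: [-0.9, -0.0, -0.3]
finger_gap: 0.003
```

Emit:
arm_command --pt "0 0.2 1 0 0 0 0" --pt "0 0.3 2 0 0 0 0" --pt "0 0.5 3 0 0 0 0" --pt "0 0.5 3 0 0 0 0"

```text
clock: 12.08
eef_pos: [0.5812, 0.0877, 0.2259]
tool_rot: [0.04, 0.999, 0.0, -0.0]
ft_force: [0.4, 0.4, 0.0]
finger_gap: -0.002
```

Emit:
arm_command --pt "0 0.2 1 0 0 0 0" --pt "0 0.3 2 0 0 0 0" --pt "0 0.5 3 0 0 0 0" --pt "0 0.5 3 0 0 0 0"

```text
clock: 12.42
eef_pos: [0.5812, 0.0882, 0.2228]
tool_rot: [0.04, 0.999, 0.0, -0.0]
ft_force: [-0.0, -1.0, -1.0]
finger_gap: 0.002
```

Emit:
arm_command --pt "0 0.2 1 0 0 0 0" --pt "0 0.3 2 0 0 0 0" --pt "0 0.5 3 0 0 0 0" --pt "0 0.5 3 0 0 0 0"

```text
clock: 12.75
eef_pos: [0.5812, 0.0887, 0.2198]
tool_rot: [0.04, 0.999, 0.0, -0.0]
ft_force: [-1.0, 0.6, 0.0]
finger_gap: -0.0
```

Emit:
arm_command --pt "0 0.2 1 0 0 0 0" --pt "0 0.3 2 0 0 0 0" --pt "0 0.3 2 0 0 0 0"

```text
clock: 13.0
eef_pos: [0.5813, 0.089, 0.2178]
tool_rot: [0.04, 0.999, 0.0, -0.0]
ft_force: [-0.5, 0.2, 0.9]
finger_gap: 0.003
```

```bash
python3 - <<'E'
from h import *
m=comp(redmask(viewer.capture("scene")),(295,215)); a=np.argwhere(m); print(m.sum(),a.mean(0)[::-1],a.min(0),a.max(0))
print("expected head bottom row if top at z .145:",proj("scene",place(HEAD,.581,.089,-.077,.145)).max(0),".155",proj("scene",place(HEAD,.581,.087,-.077,.155)).max(0))
print(proj("scene",[.5813,.089,.2178-.073]))
E
```

```text
381 [297.31233596 222.45931759] [212 286] [233 309]
expected head bottom row if top at z .145: [309.40620228 235.30877736] .155 [308.79502781 230.08441159]
[[295.98692519 214.42869687]]
```

Emit:
arm_command --pt "0 0.2 1 0 0 0 0" --pt "0 0.3 2 0 0 0 0" --pt "0 0.3 2 0 0 0 0"

```text
clock: 13.3
eef_pos: [0.5813, 0.0893, 0.2159]
tool_rot: [0.04, 0.999, 0.0, -0.0]
ft_force: [0.6, -0.7, 0.0]
finger_gap: -0.003
```

```bash
python3 - <<'E'
from h import *
m=comp(redmask(viewer.capture("scene")),(295,215)); a=np.argwhere(m); print(m.sum(),a.mean(0)[::-1],a.min(0),a.max(0))
E
```

```text
380 [297.29210526 223.53684211] [213 286] [234 309]
```

The wedge follows downward and the part is still sliding, with almost no force.

Emit:
arm_command --pt "0 0.2 1 0 0 0 0" --pt "0 0.3 2 0 0 0 0" --pt "0 0.3 2 0 0 0 0"

```text
clock: 13.6
eef_pos: [0.5814, 0.0896, 0.2139]
tool_rot: [0.04, 0.999, 0.0, -0.0]
ft_force: [0.3, -1.1, -0.2]
finger_gap: -0.002
```

Emit:
arm_command --pt "0 0.2 1 0 0 0 0" --pt "0 0.2 1.5 0 0 0 0" --pt "0 0.2 1.5 0 0 0 0"

```text
clock: 13.85
eef_pos: [0.5814, 0.0898, 0.2124]
tool_rot: [0.04, 0.999, 0.0, -0.0]
ft_force: [-0.2, -0.5, -1.3]
finger_gap: 0.0
```

Emit:
arm_command --pt "0 0.2 1 0 0 0 0" --pt "0 0.3 2 0 0 0 0" --pt "0 0.3 2 0 0 0 0"

```text
clock: 14.1
eef_pos: [0.5815, 0.0901, 0.2105]
tool_rot: [0.04, 0.999, 0.0, 0.0]
ft_force: [-0.1, 0.4, 1.1]
finger_gap: 0.0
```

```bash
cat > chk.py <<'E'
from h import *
f=[]
im=0
for _ in range(4): im=im+viewer.capture("scene").astype(float)/4; f.append(env.read_state()["ft_force"])
m=comp(redmask(im),(297,224)); a=np.argwhere(m); print(m.sum(),a.mean(0)[::-1],a.max(0)[0],"F",np.mean(f,0).round(2),env.read_state()["eef_pos"],env.read_state()["effort"].round(2),env.read_state()["clock"])
o=im; g=(o[...,0]>o[...,2]*2.5)&(o[...,0]>50)&(o[...,1]>o[...,0]*.3)&(o[...,1]<o[...,0]*.65); g[:240]=0; g[:,:290]=0;g[320:]=0;g[:,370:]=0
print("orange",g.sum(),np.argwhere(g).mean(0)[::-1])
w=im.mean(2)[:,280:370]; print("bright part",(lambda b:(b.sum(),np.argwhere(b).mean(0)[::-1]))((w>140)&(np.arange(384)[:,None]>235)&(np.arange(384)[:,None]<300)))
E
python3 chk.py
```

```text
376 [297.5212766  226.33776596] 237 F [-0.18  0.19  0.19] [0.58139322 0.09001814 0.2104485 ] [-3.000e-02 -5.132e+01 -2.258e+01 -2.000e-02  3.000e-02  0.000e+00] 14.3
orange 330 [325.74242424 279.94242424]
bright part (np.int64(138), array([ 29.73188406, 257.99275362]))
```

Emit:
arm_command --pt "0 0.2 1 0 0 0 0" --pt "0 0.3 2 0 0 0 0" --pt "0 0.3 2 0 0 0 0"

```text
clock: 14.55
eef_pos: [0.5819, 0.0902, 0.2094]
tool_rot: [0.04, 0.999, -0.0, 0.001]
ft_force: [0.3, 0.1, 5.4]
finger_gap: 0.004
```

Emit:
arm_command --pt "0 0.2 1 0 0 0 0" --pt "0 0.3 2 0 0 0 0" --pt "0 0.3 2 0 0 0 0"

```text
clock: 14.8
eef_pos: [0.5824, 0.0903, 0.2084]
tool_rot: [0.04, 0.999, -0.0, 0.002]
ft_force: [0.0, -1.7, 10.6]
finger_gap: 0.004
```

Emit:
arm_command --pt "0 0.2 1 0 0 0 0" --pt "0 0.3 2 0 0 0 0" --pt "0 0.3 2 0 0 0 0"

```text
clock: 15.05
eef_pos: [0.5829, 0.0905, 0.2074]
tool_rot: [0.04, 0.999, -0.0, 0.003]
ft_force: [-0.9, -2.1, 15.2]
finger_gap: 0.002
```

```bash
python3 chk.py
```

```text
373 [297.03485255 228.27345845] 239 F [-0.73 -1.97 15.46] [0.58284315 0.09050432 0.2074242 ] [ 1.120e+00 -4.283e+01 -1.840e+01  5.900e-01 -4.400e-01  1.000e-02] 15.25
orange 325 [325.81846154 280.13230769]
bright part (np.int64(130), array([ 30.03846154, 258.36923077]))
```

The pad is met, with force climbing about 2.5 N per commanded mm. A bit more brings it to about 19-20 N.

Emit:
arm_command --pt "0 0 1 0 0 0 0" --pt "0 0 1.7 0 0 0 0" --pt "0 0 1.7 0 0 0 0" --pt "0 0 1.7 0 0 0 0"

```text
clock: 15.58
eef_pos: [0.5832, 0.0905, 0.2067]
tool_rot: [0.04, 0.999, -0.0, 0.004]
ft_force: [-1.3, -1.3, 19.6]
finger_gap: -0.002
```

```bash
python3 chk.py
```

```text
376 [296.84042553 228.62765957] 239 F [-1.63 -1.96 20.34] [0.5832478  0.09054895 0.20674036] [ 9.800e-01 -4.002e+01 -1.716e+01  5.400e-01 -6.700e-01  1.000e-02] 15.7833
orange 324 [325.84567901 280.11728395]
bright part (np.int64(131), array([ 30.61068702, 258.63358779]))
```

Emit:
arm_command --pt "0 0 -5 0 0 0 0" --pt "0 0 -20 0 0 0 0" --pt "0 0 -50 0 0 0 0" --pt "0 0 -90 0 0 0 0" --pt "0 0 -100 0 0 0 0" --pt "0 0 -100 0 0 0 0" --pt "0 0 -100 0 0 0 0" --pt "0 0 -100 0 0 0 0"

```text
clock: 16.45
eef_pos: [0.5809, 0.0909, 0.3011]
tool_rot: [0.04, 0.999, -0.0, -0.002]
ft_force: [-0.1, -0.5, -1.0]
finger_gap: -0.0
```

```bash
python3 chk.py; python3 - <<'E'
from h import *
im=viewer.capture("scene"); x0,y0,w=245,190,110
cv2.imwrite("pics/end.png",np.clip(cv2.resize(im[y0:y0+w,x0:x0+w],(600,600),interpolation=cv2.INTER_CUBIC)*1.9,0,255).astype(np.uint8)[:,:,::-1])
E
sleep 0; python3 chk.py | head -1
```

```text
462 [296.70562771 226.95021645] 239 F [ 0.16 -0.07 -0.3 ] [0.58118425 0.09090115 0.30140621] [ 1.000e-02 -5.018e+01 -2.519e+01  0.000e+00  1.000e-02  0.000e+00] 16.65
orange 324 [325.82716049 280.1882716 ]
bright part (np.int64(45), array([ 28.28888889, 253.64444444]))
461 [296.68763557 226.96746204] 239 F [-0.18  0.14 -0.28] [0.58148562 0.09093013 0.30260483] [ -0.   -49.96 -25.2   -0.     0.     0.  ] 16.9
```

View pics/end.png

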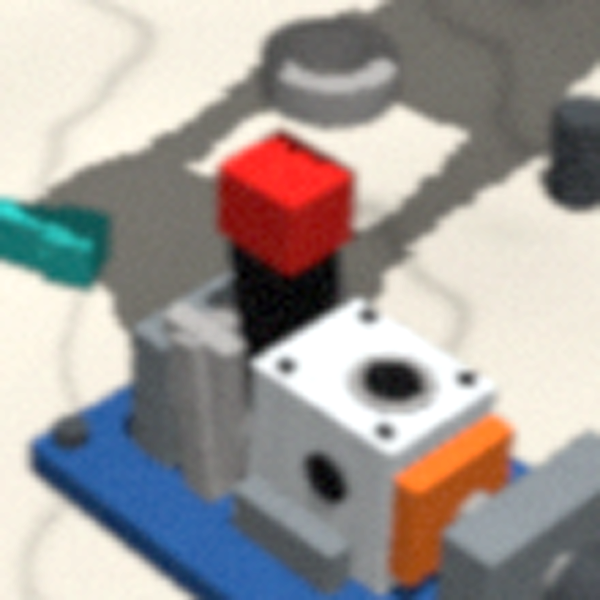

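The part touches the orange pad (crop 450,500) and the wedge stands upright and deep (head at 287,205). Its position did not change between two looks after the tool left, so I hand in.

```bash
python3 -c "
from h import *
print(order.sign_off(), env.read_state()['clock'])"
```

```text
the job is handed in; nothing more can be done
the job is handed in; nothing more can be done
```

The part is clamped and the job is handed in at about 17 s of the 54 s allowed; sign-off gives no verdict.

**What I did:** I took the red-headed wedge from its rest and turned it to the fixture's axes. I lowered it into the slot until it met the stop's slope, about 21 mm below the mouth by arm position, and let go. It stood by itself. With the fingers shut I pressed from above. The part slid with almost no measurable force, then met the pad, and I stopped at a steady 20.3 N, with the tip about 44 mm below the mouth. That is within the expected 32 to 56 mm.

**Last checks:**
- **Holding by itself:** with the tool about 95 mm higher and the force near zero, the wedge's head did not move between two looks 0.25 s apart. The last picture shows it upright and the part against the orange pad.
- **Other objects:** I did not touch the tray, ring gauge, spring or look-alikes. The ring, the spring and the turquoise piece show in the last picture; I did not look at the tray again.

**Disagreements:** the two cameras differed by 3 to 4 mm on where the fixture lies in x, so I corrected the insertion by a compromise, and the wedge went in without jamming. The wedge-head network was about 2 cm off the arm-based position, so I went by the silhouette fits instead.

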